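# Open the child-resistant solvent can

### The job

Open the solvent can: push its child-resistant cap down and, while pushing, turn it anticlockwise (seen from above) until it comes up against its stop, then lift it off and set it down gently, upright, on the offcut board. Be gentle with it: neither push nor turn with more force than it takes, for 45 N between cap and can breaks it; and leave the tools around where they are.

Things in the scene. Friction and masses are not known exactly. Their poses are not given: they have to be found in the camera images.
- cap_centre (a point): Child-resistant cap: a black, finely ribbed round shell, 54 mm across, 42 mm tall, over a white inner cap that shows 4 mm below it. Point on its axis half-way up the shell: 21 mm below its flat top, 25 mm above the white lower rim it stands on when set down. z: cap axis, up; x means nothing (the shell starts at any angle). Grasp the shell's sides from above with about 30 N; mass 0.12 kg.
- cap_top (a point): Centre of the cap's flat top. Unpushed, the shell only spins. Pushed, it springs down: hidden teeth touch after 2 to 3 mm at 7 N (where they click past; if tooth lands on tooth it hardens here and drops in as you turn), hard stop near 6 mm and 13 N. Push 13 to 20 N. Turned anticlockwise it idles 0 to 0.7 rad till teeth meet, drags, and ends at a stop after 0.55 to 1.6 rad in all; see neck.
- neck (a point): Centre of the can's mouth (33 mm neck, 162 mm above the can's origin), inside the cap. Three lugs hold the inner cap. Once the teeth carry it, it turns against a drag of 0.05 to 0.2 N m for 0.55 to 0.85 rad to a firm stop, where it is free to lift straight up (35 mm to clear); over 0.1 rad short of the stop it is held. Stop turning at 0.25 to 0.35 N m: it bears on lugs 19 mm off the axis.
- can: Rectangular bare-metal solvent can, 86 x 118 mm, its shoulder 118 mm above the worktop, in a plywood cradle (125 x 150 mm, rim 34 mm high) screwed down: it does not move. Origin: centre of the cradle's underside; z up, y along the longer side. The cap sits at its centre: locked, the cap's centre point is 157 mm above this origin and its top 178 mm.
- board_top (a point): Centre of the top face of the offcut board, a plain planed piece of wood 70 x 200 x 18 mm lying flat and fixed on the worktop, on the other side from the can; y runs along its length, z up. The cap standing on it has its centre 25 mm above this point.
- board: The same offcut board. Origin: centre of its underside, 18 mm below the top face; axes as for the top face.
- chisel: Bystander: a bench chisel with wooden handle, 263 mm long, 29 mm high, lying loose on the worktop between can and board, along the robot's x. Origin: centre of its underside.
- glue: Bystander: a glue bottle with a pointed top, 62 mm across, 190 mm high, standing loose at the far left. Origin: centre of its underside.
- mallet: Bystander: a wooden mallet, 115 x 263 x 68 mm, lying loose at the right. Origin: centre of its underside.
Things that resemble listed ones, but are neither listed nor needed, are in the scene too. Of the things that look like the part that bears cap_centre, the largest one is meant.

How it is judged:
By the outcome, as a careful person would: the job done as asked, in the order asked, and still so for the second after the job is handed in, with the robot touching nothing.
It also fails if it takes over 64 s, if anything falls off the work surface, if the arm or the gripper's body presses on something with over 40 N, if the wrist force passes 120 N, or if a joint passes its speed limit or range.

### The arm

A 6-joint arm with a two-finger parallel gripper is mounted at the origin on the work surface; the furniture and walls round the work are solid. World frame = base frame: x ahead of the robot, y to its left, z up, the work surface at z = 0. Lengths are in mm, angles in rad, forces in N, time in s.
With the tool pointing down it reaches from about 275 to 1000 mm from the base axis. Payload 8.4 kg.
Tool frame: the origin (TCP) lies on the centre line of the jaws, within the pads' length; the fingertips stand 17 mm ahead of it and the grasp point (between the pads) lies 2 mm behind it; z points along the fingers, y is the direction in which the jaws open and shut (so a half turn about z gives the same grasp; the last joint's range is limited). The gripper opens to 85 mm and grips with 20 to 120 N. Pads are 22 mm wide; open, the fingers measure 114 mm over their backs; the gripper's body (76 mm by 85 mm) begins 54 mm behind the grasp point. The pads swing forward as they close: fully open they stand 13 mm farther back than shut.
Start: joints at [1.113, 0.353, 1.633, -0, 1.155, -0.002], TCP at [275.112, 561.196, 248.281] pointing down, gripper open.
Joint ranges: [-2.63, 2.63], [-0.92, 2.1], [0.06, 2.66], [-1.3, 4.44], [0, 2.69], [-3.02, 3.02]. Speed limits (rad/s): [2.22, 2.22, 2.79, 3.14, 3.14, 3.14].

### API

Orientations are given as [roll, pitch, yaw] about the fixed x, y, z axes, in that order (R = Rz(yaw) Ry(pitch) Rx(roll)).
In Python, from rig import r, vision, ticket gives the robot as it stands.
- The arm moves only by the tool move_arm, never from a script. Its argument "plan" is a list of rows, each a list of 3 entries, a list of its own where there are three numbers: the shift along the tool's x, y, z in m, then the turn about the tool's z in degrees, then the opening in per cent of the stroke, from 0 (shut) to 100 (fully open). A call has 1 to 5 rows; each row shifts and turns the commanded pose from where the row before left it, along the tool's axes as they then stand; what a row does not reach is not made up. A row lasts 1/12 s, in which the tool goes at most 41.7 mm and 7.16 degrees, less where a joint would pass 70% of its speed; a pose out of reach is approached as far as the arm can. A call with a gripper value outside its range is refused whole. The fingers move at their own pace and stop on an object; "grip_force" is the grip in N (left out, the last holds). Time passes only in rows, so rows that do not move let the fingers close. It gives the time, the measured TCP pose, the force and the opening at its end, in the units of the state.
- r.sense(): the state, without advancing time (a new reading comes with each control period).
- vision.grab_frame(name): name is "side" or "top"; returns (picture, depth): 384x512x3 uint8, red, green, blue; 384x512 float32, mm along the optical axis (not along the pixel's ray), 0 where there is no reading.
- vision.calibration(name): a dict with "intrinsics" (3x3 intrinsics, pixels), "rvec" (rotation vector, rad) and "tvec" (3), from world to camera coordinates, as OpenCV has them. Camera axes: x right, y down, z forward; pixel columns grow to the right and rows downward; lengths in mm; the calibration is good to about 2 mm. A picture is of the moment at which its call begins. calibration takes no time and is no camera call.
- ticket.sign_off(): hands the job in, once; it reports no verdict.
The state is a dict: "clock": time; "qpos": joint angles; "qvel": joint speeds; "joint_efforts": joint torques, N m; "eef_pos": TCP position; "tcp_rot": TCP orientation; "contact_force": force on the tool from outside, world axes, zero at the start; "wrist_torque": the same for the moment, N m; "opening": opening from 0.0 (shut) to 1.0 (fully open).
Only numpy, scipy, OpenCV 4.12 (cv2) and the standard library are available. Lean on these libraries where they do the work, as an engineer would, in place of code of your own. Each camera call takes 0.05 s, during which the arm holds its last target. There are 200 camera calls.

## Working session

There is one attempt and no reset: what is moved stays moved. The work goes in short steps, Python scripts to look and compute and a tool call to move; the robot and the scene stay as the last step left them, time stands still between calls to the robot, and variables do not carry over. Pictures are saved under pics/ and viewed, on a budget of 10 in all, crops included, one or two more only if the job needs it, and the job is handed in when it is done.

Besides the shell and the picture viewer there is one more tool, called after ">>>" as name([rows], argument=value, ...), one row to a line, values as JSON. move_arm: Moves the arm, as the interface text tells. Its arguments: {"type":"object","properties":{"plan":{"type":"array","items":{"type":"array"}},"grip_force":{"type":"number"}},"required":["plan"]}

```bash
mkdir -p pics
python3 - <<'E'
from rig import r, vision
import cv2,numpy as np
print(r.sense())
for n in("top","side"):
    p,d=vision.grab_frame(n); np.savez(f"pics/{n}0.npz",p=p,d=d)
    cv2.imwrite(f"pics/{n}0.png",p[:,:,::-1]); print(n,vision.calibration(n))
a=cv2.imread("pics/top0.png");b=cv2.imread("pics/side0.png")
E
```

```text
{'clock': 0.0, 'qpos': array([ 1.11256623e+00,  3.53640567e-01,  1.63412578e+00,  7.73749493e-06,
        1.15514632e+00, -2.39621691e-03]), 'qvel': array([-0.00027638,  0.00049116,  0.00044296, -0.00010841, -0.0030337 ,
       -0.00169237]), 'joint_efforts': array([-2.16823268e-03, -6.05253410e+01, -3.42064762e+01, -3.06809416e-04,
        9.66570340e-03,  1.51409654e-05]), 'eef_pos': array([274.93764391, 560.80042803, 247.56995002]), 'tcp_rot': array([-3.14027266e+00, -1.02375704e-05,  2.68575563e+00]), 'contact_force': array([0.824677  , 0.28468678, 0.02381344]), 'wrist_torque': array([-0.01603351,  0.06066936,  0.00873231]), 'opening': 0.9977496993207816}
top {'intrinsics': array([[387.69751701,   0.        , 249.34212834],
       [  0.        , 387.69751701, 192.87696471],
       [  0.        ,   0.        ,   1.        ]]), 'rvec': array([ 2.17275231, -2.18188672,  0.09024134]), 'tvec': array([ -20.79504552,  396.00718925, 1773.99246845])}
side {'intrinsics': array([[378.21659436,   0.        , 257.72922123],
       [  0.        , 378.21659436, 193.48258485],
       [  0.        ,   0.        ,   1.        ]]), 'rvec': array([ 2.06796146, -0.14930323,  0.11247606]), 'tvec': array([-367.29348175,  152.59621018, 1252.61515183])}
```

View pics/top0.png

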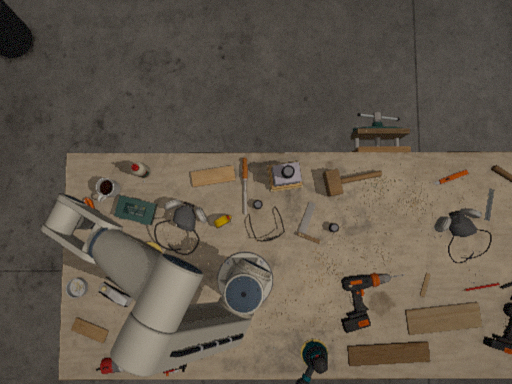

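View pics/side0.png

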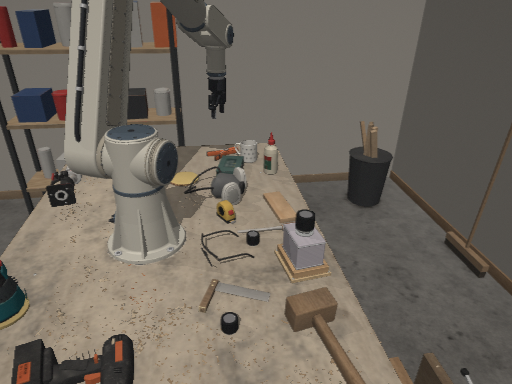

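Top view: the cap on the can is at (288,171), with loose black look-alike caps at (258,204) and (333,227). The offcut board is at (212,176), the chisel at (245,185), the mallet at (350,180) and the glue at (138,169). In the side view, the cap is at (305,220), the look-alikes at (253,238) and (230,322), and the board at (280,207). I choose the cap on the can.

```bash
cat > h.py <<'E'
import numpy as np,cv2
from rig import r,vision
def cal(n):
    c=vision.calibration(n);R=cv2.Rodrigues(c["rvec"])[0];return c["intrinsics"],R,np.array(c["tvec"])
def world(n,d):   # depth image -> world points HxWx3
    K,R,t=cal(n);v,u=np.mgrid[:d.shape[0],:d.shape[1]]
    p=np.stack([(u-K[0,2])/K[0,0]*d,(v-K[1,2])/K[1,1]*d,d],-1);return (p-t)@R
def ray(n,u,v,z):  # pixel onto plane z
    K,R,t=cal(n);o=-R.T@t;e=R.T@np.array([(u-K[0,2])/K[0,0],(v-K[1,2])/K[1,1],1]);return o+e*(z-o[2])/e[2]
E
python3 - <<'E'
from h import *
for n,box in(("top",(225,120,420,270)),("side",(200,180,350,345))):
    f=np.load(f"pics/{n}0.npz");p,d=f["p"],f["d"];W=world(n,d)
    x0,y0,x1,y1=box
    dark=(p.max(2)<60)&(d>0); m=np.zeros_like(dark);m[y0:y1,x0:x1]=dark[y0:y1,x0:x1]
    k,l,s,c=cv2.connectedComponentsWithStats(m.astype(np.uint8))
    for i in range(1,k):
        if s[i,4]>15:
            q=W[l==i];print(n,s[i],c[i].round(1),"med",np.median(q,0).round(),"min",q.min(0).round(),"max",q.max(0).round())
f=np.load("pics/top0.npz");p,d=f["p"],f["d"];W=world("top",d)
def rect(m,z,lab):
    k,l,s,c=cv2.connectedComponentsWithStats(m.astype(np.uint8))
    for i in range(1,k):
        if s[i,4]>60:
            q=W[l==i];(cx,cy),wh,a=cv2.minAreaRect(q[:,:2].astype(np.float32));print(lab,c[i].round(),s[i,4],"ctr",round(cx),round(cy),"size",np.round(wh),round(a,1),"z",np.median(q[:,2]).round())
roi=np.zeros(d.shape,bool);roi[152:200,110:385]=1
z=W[...,2]
rect(roi&(z>10)&(z<26),18,"10-26");rect(roi&(z>105)&(z<130),118,"shoulder");rect(roi&(z>160)&(z<190),178,"captop")
rect(roi&(z>26)&(z<100),0,"26-100")
# board by colour outline
b=(slice(160,192),slice(184,242));print("table z",np.median(W[195:200,150:200,2]))
im=[cv2.resize(f2,(400,400),interpolation=cv2.INTER_CUBIC) for f2 in (p[145:215,180:320],np.load("pics/side0.npz")["p"][180:280,235:345])]
cv2.imwrite("pics/c1.png",np.hstack(im)[:,:,::-1])
E
```

```text
top [368 120  19   8  69] [376.8 124.5] med [ 737. -649.  -73.] min [ 714. -907. -909.] max [ 985. -597.  -27.]
top [350 128  58  17 329] [374.2 135.7] med [ 682. -647.  -74.] min [  646. -1117.  -915.] max [ 897. -533.    1.]
top [281 165  13  13  61] [286.6 172.1] med [ 467. -178.  177.] min [ 449. -208.  122.] max [ 499. -160.  187.]
top [323 172   8  24  72] [325.9 184. ] med [ 436. -373.   37.] min [ 382. -387.    6.] max [ 487. -361.   58.]
top [253 201   8   8  20] [255.  205.6] med [334. -44.  33.] min [325. -71.  -4.] max [357. -39.  46.]
top [329 223   6   9  27] [330.7 227.4] med [ 233. -392.   34.] min [ 219. -406.   -4.] max [ 256. -384.   46.]
top [263 238  10   3  18] [268.3 239.1] med [ 184. -109.   47.] min [ 180. -125.   -8.] max [189. -83.  59.]
top [242 258  24  12  52] [253.3 263.5] med [104. -37. 332.] min [ 82. -81. 272.] max [122.   6. 355.]
side [346 180   4  21  49] [348.2 190.6] med [1447. 1677. -818.] min [1431. 1640. -911.] max [1480. 1790. -702.]
side [239 182   6  12  49] [241.7 186.8] med [345. 238.  52.] min [333. 220.  22.] max [357. 268.  70.]
side 
[... 918 characters left out ...]
[ 217. -431.   -3.] max [ 258. -364.   39.]
10-26 [213. 175.] 603 ctr 480 146 size [ 76. 199.] 8.3 z 19.0
10-26 [245. 178.] 67 ctr 456 -3 size [ 28. 102.] 89.8 z 21.0
shoulder [286. 173.] 396 ctr 477 -187 size [ 88. 120.] 8.9 z 118.0
shoulder [139. 169.] 91 ctr 500 468 size [54. 56.] 85.3 z 122.0
captop [288. 171.] 136 ctr 475 -186 size [51. 51.] 1.7 z 178.0
26-100 [145. 172.] 62 ctr 494 451 size [26. 61.] 70.2 z 63.0
26-100 [281. 181.] 201 ctr 444 -172 size [172.  92.] 62.3 z 37.0
26-100 [343. 180.] 637 ctr 461 -497 size [114. 263.] 12.0 z 61.0
26-100 [113. 188.] 125 ctr 420 595 size [75. 35.] 0.4 z 59.0
26-100 [127. 198.] 71 ctr 377 526 size [98. 19.] 89.4 z 43.0
table z 1.4084534822406722
```

View pics/c1.png

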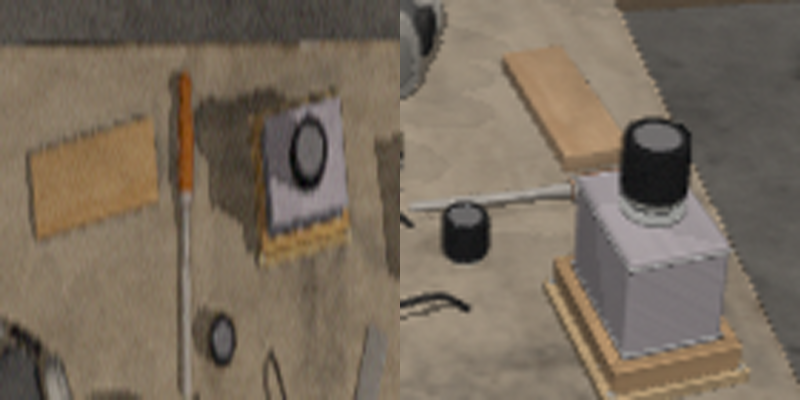

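Crop (top view left, side view right): the large cap on the can is the only one over a white inner cap on a neck. The two on the worktop are smaller (46 mm high). The shoulder centre at (477,-187) and cap top at (475,-186,178) agree. The board is at (480,146) with its top at z≈19. Next I move above the cap, then turn clockwise in place to leave turning range.

>>> move_arm([
  [[-0.0255, -0.0291, -0.001], 0, 100],
  [[-0.0255, -0.0291, -0.001], 0, 100],
  [[-0.0255, -0.0291, -0.001], 0, 100],
  [[-0.0255, -0.0291, -0.001], 0, 100],
  [[-0.0255, -0.0291, -0.001], 0, 100],
])

```text
clock: 0.52
eef_pos: [325.4, 372.6, 253.0]
tcp_rot: [-3.141, -0.0, 2.686]
contact_force: [1.3, 0.4, -0.1]
opening: 1.002
```

>>> move_arm([
  [[-0.0255, -0.0291, -0.001], 0, 100],
  [[-0.0255, -0.0291, -0.001], 0, 100],
  [[-0.0255, -0.0291, -0.001], 0, 100],
  [[-0.0255, -0.0291, -0.001], 0, 100],
  [[-0.0255, -0.0291, -0.001], 0, 100],
])

```text
clock: 0.93
eef_pos: [375.8, 185.9, 258.3]
tcp_rot: [-3.142, 0.0, 2.686]
contact_force: [1.2, 1.3, -0.5]
opening: 0.999
```

>>> move_arm([
  [[-0.0255, -0.0291, -0.001], 0, 100],
  [[-0.0255, -0.0291, -0.001], 0, 100],
  [[-0.0255, -0.0291, -0.001], 0, 100],
  [[-0.0255, -0.0291, -0.001], 0, 100],
  [[-0.0255, -0.0291, -0.001], 0, 100],
])

```text
clock: 1.35
eef_pos: [426.3, -1.0, 263.3]
tcp_rot: [3.141, 0.0, 2.686]
contact_force: [0.6, -0.3, 0.1]
opening: 1.003
```

>>> move_arm([
  [[-0.0255, -0.0291, -0.001], 0, 100],
  [[-0.0255, -0.0291, -0.001], 0, 100],
  [[-0.0255, -0.0291, -0.001], 0, 100],
  [[-0.0255, -0.0291, -0.001], 0, 100],
  [[-0.0255, -0.0291, -0.001], 0, 100],
])

```text
clock: 1.77
eef_pos: [476.7, -187.9, 268.2]
tcp_rot: [3.142, -0.0, 2.685]
contact_force: [0.7, 0.7, -0.4]
opening: 1.002
```

>>> move_arm([
  [[0, 0, 0], 7, 100],
  [[0, 0, 0], 7, 100],
  [[0, 0, 0], 7, 100],
  [[0, 0, 0], 7, 100],
  [[0, 0, 0], 7, 100],
])

```text
clock: 2.18
eef_pos: [476.6, -186.0, 267.9]
tcp_rot: [-3.141, -0.001, 2.068]
contact_force: [0.2, 0.0, 0.2]
opening: 1.002
```

>>> move_arm([
  [[0, 0, 0], 7, 100],
  [[0, 0, 0], 7, 100],
  [[0, 0, 0], 7, 100],
  [[0, 0, 0], 7, 100],
  [[0, 0, 0], 7, 100],
])

```text
clock: 2.6
eef_pos: [476.6, -185.8, 268.0]
tcp_rot: [-3.141, -0.0, 1.458]
contact_force: [0.7, -1.0, 0.9]
opening: 1.0
```

>>> move_arm([
  [[0, 0, 0], 7, 100],
  [[0, 0, 0], 7, 100],
  [[0, 0, 0], 7, 100],
  [[0, 0, 0], 7, 100],
  [[0, 0, 0], 7, 100],
])

```text
clock: 3.02
eef_pos: [476.6, -185.8, 268.0]
tcp_rot: [-3.141, 0.0, 0.847]
contact_force: [-0.0, -0.3, 0.2]
opening: 1.004
```

>>> move_arm([
  [[0, 0, 0], 7, 100],
  [[0, 0, 0], 7, 100],
  [[0, 0, 0], 7, 100],
  [[0, 0, 0], 7, 100],
  [[0, 0, 0], 7, 100],
])

```text
clock: 3.43
eef_pos: [476.6, -185.8, 268.0]
tcp_rot: [-3.141, 0.001, 0.236]
contact_force: [1.0, 0.3, -0.1]
opening: 1.002
```

Run:
```python
from h import *
def proj(n,P):
    K,R,t=cal(n);q=K@(R@np.array(P,float)+t);return (q[:2]/q[2]).round(1)
f=np.load("pics/side0.npz")["p"];g=f[205:245,285:330].max(2)
for v in (215,220,226): 
    c=np.where(f[v,285:330].max(1)<75)[0]+285; print(v,c.min(),c.max())
for z in (178,157,140): print("side",proj("side",(476,-186,z)))
print("top",proj("top",(476,-186,178)), "px/mm top",proj("top",(486,-186,178)))
p=np.load("pics/top0.npz")["p"]
print(p[162:182,276:300].max(2))
p,d=vision.grab_frame("side");cv2.imwrite("pics/s2.png",cv2.resize(p[100:300,200:400],(600,600),interpolation=cv2.INTER_CUBIC)[:,:,::-1])
print(r.sense()["wrist_torque"],r.sense()["qpos"])
```

```text
215 296 314
220 296 314
226 296 313
side [305.1 213.6]
side [304.6 219.8]
side [304.1 224.8]
top [287.9 170.6] px/mm top [287.9 168.2]
[[ 65  69  71  77  92  96  89  92  97  98 107 109  77  68  69  82  94 108
  128 132 124 127 137 120]
 [ 73  69  84  88  87  80  75  82  88 110 119 119 115 115 119 127 126 135
  137 139 135 135 137 105]
 [ 71  71  82  84  88 105 105 120 129 136 132 105 111 130 145 144 144 145
  142 139 139 141 132 104]
 [ 84  86  90  87  96  99 109 120 142 115  93  57  64  80 103 115 142 141
  142 138 135 140 141 125]
 [ 93  91  91  92  97  88  89  84  97  62  43  50  44  44  46  52 103 125
  140 133 137 145 140 139]
 [ 93  93  90  90  93  88  84  52  41  63  90  93  92  85  82  51  46  92
  139 138 139 144 145 136]
 [ 87  94  84  94  87  87  65  25  43  93 105 104 102 101 104  87  50  54
  117 143 142 144 146 137]
 [ 90  87  87  92  86  78  34  39  77 112 103  99 103 104 107 102  98  38
   90 141 145 143 143 133]
 [ 86  93  96  86  89  69  16  45  88 104 107 106 102 103 104 105 102  34
   76 144 146 149 142 131]
 [ 92  89  90  93  90  39  22  43  93 105 105 105  97 10
[... 492 characters left out ...]
21  26  39  35  18  34  92 144
  152 148 145 147 146 148]
 [139 125 130 130 120  92  87  69  40  18  18  26  24  33  53  89 140 151
  151 148 149 147 148 147]
 [145 144 145 146 141 129 131 127 105  96  73  77  96  97 129 138 149 152
  150 150 150 147 149 148]
 [147 143 145 145 146 141 146 147 138 135 139 138 142 140 155 147 151 146
  149 148 146 151 150 148]
 [147 141 144 143 146 143 144 142 145 148 153 155 154 152 155 151 152 151
  150 145 144 146 143 140]
 [149 144 142 138 142 142 139 145 143 145 153 151 150 150 146 146 142 135
  132 117 106 111 108 104]]
[ 0.01624544 -0.03884417  0.04411168] [-3.74601283e-01  1.55969231e-01  1.85019460e+00  2.04155906e-05
  1.13604918e+00  9.68948664e-01]
```

View pics/s2.png

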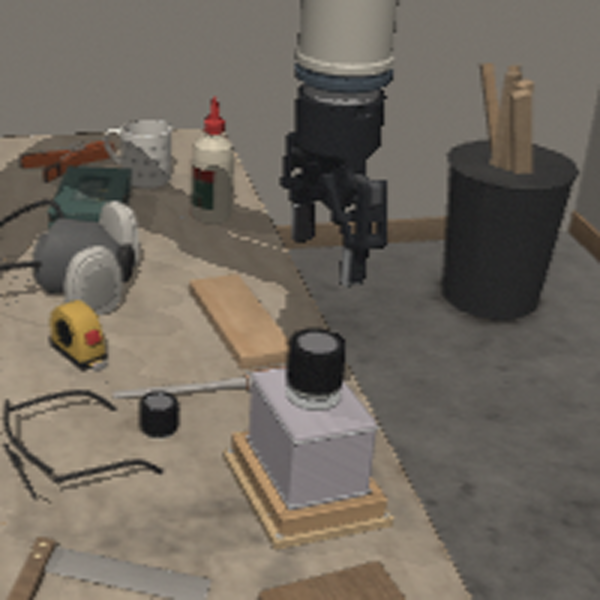

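The crop shows the gripper right above the cap at about (316,360), and nothing crowding the descent. Both views confirm the axis to within about 2 mm.

>>> move_arm([
  [[-0.0015, 0, 0.025], 0, 100],
  [[0, 0, 0.03], 0, 100],
  [[0, 0, 0.03], 0, 100],
  [[0, 0, 0.02], 0, 100],
  [[0, 0, 0.01], 0, 100],
], grip_force=30)

```text
clock: 3.9
eef_pos: [473.7, -185.6, 150.5]
tcp_rot: [-3.139, 0.003, 0.245]
contact_force: [-0.6, 0.9, -0.2]
opening: 0.997
```

>>> move_arm([
  [[0, 0, 0], 0, 100],
  [[0, 0, 0], 0, 80],
  [[0, 0, 0], 0, 70],
  [[0, 0, 0], 0, 64],
  [[0, 0, 0], 0, 60],
])

```text
clock: 4.32
eef_pos: [476.3, -186.4, 154.6]
tcp_rot: [3.14, -0.002, 0.243]
contact_force: [0.3, 1.3, 2.6]
opening: 0.642
```

>>> move_arm([
  [[0, 0, 0], 0, 50],
  [[0, 0, 0], 0, 40],
  [[0, 0, 0], 0, 40],
  [[0, 0, 0], 0, 40],
  [[0, 0, 0], 0, 40],
])

```text
clock: 4.73
eef_pos: [476.2, -186.5, 153.8]
tcp_rot: [3.141, -0.002, 0.242]
contact_force: [3.7, 0.4, 4.5]
opening: 0.632
```

>>> move_arm([
  [[0, 0, 0.001], 0, 40],
  [[0, 0, 0.001], 0, 40],
  [[0, 0, 0.001], 0, 40],
  [[0, 0, 0], 0, 40],
  [[0, 0, 0], 0, 40],
])

```text
clock: 5.15
eef_pos: [476.3, -186.5, 151.4]
tcp_rot: [3.141, -0.002, 0.242]
contact_force: [0.5, 2.3, 14.4]
opening: 0.636
```

>>> move_arm([
  [[0, 0, 0], -1.5, 40],
  [[0, 0, 0], -1.5, 40],
  [[0, 0, 0], -1.5, 40],
  [[0, 0, 0], -1.5, 40],
  [[0, 0, 0], -1.5, 40],
])

```text
clock: 5.57
eef_pos: [476.2, -186.4, 151.3]
tcp_rot: [3.141, -0.001, 0.374]
contact_force: [1.7, 2.6, 13.2]
opening: 0.632
```

```bash
python3 -c "
from rig import r
s=r.sense();print(s['contact_force'],s['wrist_torque'],s['eef_pos'],s['tcp_rot'],s['qpos'])"
```

```text
[ 1.65856105  2.60265927 13.18548352] [ 0.44473563 -0.12658295 -0.06192484] [ 476.23729744 -186.39084043  151.34573646] [ 3.14061070e+00 -1.48824082e-03  3.74336820e-01] [-3.76177420e-01  2.98444881e-01  1.96288546e+00  3.85642090e-04
  8.78504233e-01  8.20036922e-01]
```

>>> move_arm([
  [[0, 0, 0], -2, 40],
  [[0, 0, 0], -2, 40],
  [[0, 0, 0.0005], -2, 40],
  [[0, 0, 0], -2, 40],
  [[0, 0, 0], -2, 40],
])

```text
clock: 5.98
eef_pos: [476.2, -186.2, 150.6]
tcp_rot: [3.141, -0.001, 0.549]
contact_force: [2.7, 2.7, 10.1]
opening: 0.632
```

```bash
cat > s.py <<'E'
from rig import r
s=r.sense();print(s['contact_force'].round(1),"T",s['wrist_torque'].round(3),s['eef_pos'].round(1),s['tcp_rot'].round(3),s['qpos'][5].round(3),s['opening'].round(3),s['clock'])
E
python3 s.py
```

```text
Traceback (most recent call last):
  File "s.py", line 2, in <module>
    s=r.sense();print(s['contact_force'].round(1),"T",s['wrist_torque'].round(3),s['eef_pos'].round(1),s['tcp_rot'].round(3),s['qpos'][5].round(3),s['opening'].round(3),s['clock'])
                                                                                                                                                   ^^^^^^^^^^^^^^^^^^
AttributeError: 'float' object has no attribute 'round'
```

>>> move_arm([
  [[0, 0, 0.001], 0, 40],
  [[0, 0, 0.001], 0, 40],
  [[0, 0, 0], -1, 40],
  [[0, 0, 0], -1, 40],
  [[0, 0, 0], 0, 40],
])

```text
clock: 6.4
eef_pos: [476.2, -186.2, 149.1]
tcp_rot: [3.141, -0.001, 0.584]
contact_force: [0.6, 4.6, 17.6]
opening: 0.632
```

```bash
sed -i "s/s\['opening'\].round(3)/round(s['opening'],3)/" s.py; python3 s.py
```

```text
[ 0.6  4.6 17.6] T [0.678 0.047 0.023] [ 476.2 -186.2  149.1] [ 3.141e+00 -1.000e-03  5.840e-01] 0.611 0.632 6.4
```

>>> move_arm([
  [[0, 0, 0], -2, 40],
  [[0, 0, 0], -2, 40],
  [[0, 0, 0], -2, 40],
  [[0, 0, 0], -2, 40],
  [[0, 0, 0], -2, 40],
])

```text
clock: 6.82
eef_pos: [476.1, -186.1, 149.1]
tcp_rot: [3.141, -0.001, 0.759]
contact_force: [-1.1, 4.8, 18.8]
opening: 0.637
```

```bash
python3 s.py
```

```text
[-1.1  4.8 18.8] T [ 0.748  0.108 -0.083] [ 476.1 -186.1  149.1] [ 3.141e+00 -1.000e-03  7.590e-01] 0.436 0.637 6.8167
```

>>> move_arm([
  [[0, 0, -0.0005], -2, 40],
  [[0, 0, 0], -2, 40],
  [[0, 0, 0], -2, 40],
  [[0, 0, 0], -2, 40],
  [[0, 0, 0], -2, 40],
])

```text
clock: 7.23
eef_pos: [475.9, -186.5, 149.2]
tcp_rot: [3.14, -0.0, 0.933]
contact_force: [0.3, 0.5, 12.5]
opening: 0.632
```

```bash
python3 s.py
```

```text
[ 0.3  0.5 12.5] T [ 0.093  0.    -0.001] [ 475.9 -186.5  149.2] [ 3.14  -0.     0.933] 0.261 0.632 7.2333
```

>>> move_arm([
  [[0, 0, 0.001], -1, 40],
  [[0, 0, 0], -2, 40],
  [[0, 0, 0], -2, 40],
  [[0, 0, 0], -2, 40],
  [[0, 0, 0], -2, 40],
])

```text
clock: 7.65
eef_pos: [476.4, -186.8, 149.0]
tcp_rot: [3.139, -0.0, 1.09]
contact_force: [-2.0, 2.3, 21.3]
opening: 0.636
```

```bash
python3 s.py
```

```text
[-2.   2.3 21.3] T [ 0.302  0.282 -0.196] [ 476.4 -186.8  149. ] [ 3.139 -0.     1.09 ] 0.104 0.636 7.65
```

>>> move_arm([
  [[0, 0, -0.0006], -1, 40],
  [[0, 0, 0], -1, 40],
  [[0, 0, 0], -1, 40],
  [[0, 0, 0], -1, 40],
])

```text
clock: 7.98
eef_pos: [476.3, -186.6, 149.1]
tcp_rot: [3.14, -0.0, 1.159]
contact_force: [0.4, 1.1, 15.0]
opening: 0.634
```

```bash
python3 s.py
```

```text
[ 0.4  1.1 15. ] T [ 0.329  0.021 -0.116] [ 476.3 -186.6  149.1] [ 3.14  -0.     1.159] 0.035 0.634 7.9833
```

Dragging at about 0.12 N m with a 15 N push, 0.92 rad turned so far.

>>> move_arm([
  [[0, 0, 0], -1.5, 40],
  [[0, 0, 0], -1.5, 40],
  [[0, 0, 0], -1.5, 40],
  [[0, 0, 0], -1.5, 40],
])

```text
clock: 8.32
eef_pos: [476.2, -186.5, 149.1]
tcp_rot: [3.14, -0.0, 1.264]
contact_force: [-0.8, 2.0, 16.8]
opening: 0.634
```

```bash
python3 s.py
```

```text
[-0.8  2.  16.8] T [ 0.422  0.069 -0.085] [ 476.2 -186.5  149.1] [ 3.14  -0.     1.264] -0.07 0.634 8.3167
```

>>> move_arm([
  [[0, 0, 0], -1.5, 40],
  [[0, 0, 0], -1.5, 40],
  [[0, 0, 0], -1.5, 40],
  [[0, 0, 0], -1.5, 40],
])

```text
clock: 8.65
eef_pos: [476.2, -186.5, 149.1]
tcp_rot: [3.14, 0.0, 1.369]
contact_force: [-0.3, 2.3, 15.9]
opening: 0.639
```

```bash
python3 s.py
```

```text
[-0.3  2.3 15.9] T [ 0.336  0.077 -0.097] [ 476.2 -186.5  149.1] [3.14  0.    1.369] -0.175 0.639 8.65
```

>>> move_arm([
  [[0, 0, 0], -1.5, 40],
  [[0, 0, 0], -1.5, 40],
  [[0, 0, 0], -1, 40],
  [[0, 0, 0], -1, 40],
])

```text
clock: 8.98
eef_pos: [476.2, -186.6, 149.1]
tcp_rot: [3.14, 0.001, 1.456]
contact_force: [-0.5, 1.6, 16.1]
opening: 0.634
```

```bash
python3 s.py
```

```text
[-0.5  1.6 16.1] T [ 0.257  0.063 -0.132] [ 476.2 -186.6  149.1] [3.140e+00 1.000e-03 1.456e+00] -0.262 0.634 8.9833
```

>>> move_arm([
  [[0, 0, 0], -1.2, 40],
  [[0, 0, 0], -1.2, 40],
  [[0, 0, 0], -1.2, 40],
  [[0, 0, 0], -1, 40],
])

```text
clock: 9.32
eef_pos: [476.1, -186.3, 149.1]
tcp_rot: [3.14, -0.0, 1.536]
contact_force: [-0.6, 3.5, 18.0]
opening: 0.633
```

```bash
python3 s.py
```

```text
[-0.6  3.5 18. ] T [ 0.65   0.105 -0.295] [ 476.1 -186.3  149.1] [ 3.14  -0.     1.536] -0.342 0.633 9.3167
```

>>> move_arm([
  [[0, 0, 0], 0, 40],
  [[0, 0, 0], 0, 40],
])

```text
clock: 9.48
eef_pos: [476.1, -186.3, 149.1]
tcp_rot: [3.14, -0.0, 1.535]
contact_force: [-0.5, 3.4, 17.3]
opening: 0.636
```

```bash
python3 s.py
```

```text
[-0.5  3.4 17.3] T [ 0.502  0.142 -0.218] [ 476.1 -186.3  149.1] [ 3.14  -0.     1.535] -0.341 0.636 9.4833
```

>>> move_arm([
  [[0, 0, 0], -0.4, 40],
  [[0, 0, 0], 0, 40],
])

```text
clock: 9.65
eef_pos: [476.1, -186.2, 149.1]
tcp_rot: [3.14, -0.0, 1.542]
contact_force: [-1.1, 3.2, 17.6]
opening: 0.635
```

```bash
python3 s.py
```

```text
[-1.1  3.2 17.6] T [ 0.602  0.176 -0.244] [ 476.1 -186.2  149.1] [ 3.14  -0.     1.542] -0.348 0.635 9.65
```

>>> move_arm([
  [[0, 0, 0], -0.6, 40],
  [[0, 0, 0], 0, 40],
])

```text
clock: 9.82
eef_pos: [476.0, -186.2, 149.1]
tcp_rot: [3.14, -0.0, 1.553]
contact_force: [-0.7, 4.2, 17.2]
opening: 0.638
```

```bash
python3 s.py
```

```text
[-0.7  4.2 17.2] T [ 0.644  0.151 -0.258] [ 476.  -186.2  149.1] [ 3.14  -0.     1.553] -0.359 0.638 9.8167
```

>>> move_arm([
  [[0, 0, 0], -0.8, 40],
  [[0, 0, 0], 0, 40],
])

```text
clock: 9.98
eef_pos: [476.0, -186.1, 149.1]
tcp_rot: [3.14, -0.0, 1.567]
contact_force: [-0.5, 3.7, 16.8]
opening: 0.637
```

```bash
python3 s.py
```

```text
[-0.5  3.7 16.8] T [ 0.684  0.127 -0.346] [ 476.  -186.1  149.1] [ 3.14  -0.     1.567] -0.373 0.637 9.9833
```

Against the stop: torque climbed to 0.35 N m from a drag of about 0.1. I'll ease the torque slightly, then lift straight up and watch the force.

>>> move_arm([
  [[0, 0, -0.001], 0.8, 40],
  [[0, 0, -0.002], 0, 40],
  [[0, 0, -0.002], 0, 40],
  [[0, 0, -0.002], 0, 40],
  [[0, 0, 0], 0, 40],
])

```text
clock: 10.4
eef_pos: [475.3, -186.2, 155.1]
tcp_rot: [-3.141, -0.0, 1.554]
contact_force: [1.8, 1.7, 3.5]
opening: 0.636
```

```bash
python3 s.py
```

```text
[1.8 1.7 3.5] T [ 0.298 -0.23   0.041] [ 475.3 -186.2  155.1] [-3.141 -0.     1.554] -0.359 0.636 10.4
```

>>> move_arm([
  [[0, 0, -0.002], 0, 40],
  [[0, 0, -0.002], 0, 40],
  [[0, 0, -0.001], 0, 40],
  [[0, 0, 0], 0, 40],
])

```text
clock: 10.73
eef_pos: [474.8, -186.2, 159.6]
tcp_rot: [-3.14, -0.0, 1.553]
contact_force: [0.0, 0.8, -0.9]
opening: 0.632
```

```bash
python3 s.py
```

```text
[ 0.   0.8 -0.9] T [ 0.029 -0.051 -0.002] [ 474.8 -186.2  159.6] [-3.14  -0.     1.553] -0.359 0.632 10.7333
```

It is lifting free; the force is only the cap's weight.

>>> move_arm([
  [[0, 0, -0.004], 0, 40],
  [[0, 0, -0.006], 0, 40],
  [[0, 0, -0.008], 0, 40],
  [[0, 0, -0.008], 0, 40],
  [[0, 0, -0.008], 0, 40],
])

```text
clock: 11.15
eef_pos: [475.5, -186.3, 195.0]
tcp_rot: [3.141, 0.0, 1.553]
contact_force: [0.6, -0.2, -0.2]
opening: 0.635
```

>>> move_arm([
  [[0, 0, -0.01], 0, 40],
  [[0, 0, -0.015], 0, 40],
  [[0, 0, -0.015], 0, 40],
  [[0, 0, -0.01], 0, 40],
  [[0, 0, 0], 0, 40],
])

```text
clock: 11.57
eef_pos: [476.7, -186.7, 246.6]
tcp_rot: [3.138, 0.002, 1.553]
contact_force: [0.5, -1.3, -1.1]
opening: 0.634
```

```bash
python3 s.py
python3 - <<'E'
from h import *
p,d=vision.grab_frame("side");cv2.imwrite("pics/s3.png",cv2.resize(p[130:290,220:380],(640,640),interpolation=cv2.INTER_CUBIC)[:,:,::-1])
# board corners by z-mask in saved top view
f=np.load("pics/top0.npz");W=world("top",f["d"]);h=cv2.cvtColor(f["p"],cv2.COLOR_RGB2HSV)
m=np.zeros(f["d"].shape,np.uint8);m[160:192,184:240]=((h[160:192,184:240,1]>75)&(f["p"][160:192,184:240,0]>130))
k,l,s,c=cv2.connectedComponentsWithStats(m);i=1+s[1:,4].argmax();print(s[i],c[i])
a=cv2.minAreaRect(np.argwhere(l==i)[:,::-1].astype(np.float32));
P=np.array([ray("top",*q,18) for q in cv2.boxPoints(a)]);print(P.round(),P.mean(0).round(1))
E
```

```text
[ 0.5 -1.3 -1.1] T [-0.008 -0.035 -0.009] [ 476.7 -186.7  246.6] [3.138e+00 2.000e-03 1.553e+00] -0.359 0.634 11.5667
[191 165  45  22 627] [213.19776715 175.79904306]
[[496. 250.  18.]
 [527.  53.  18.]
 [452.  41.  18.]
 [421. 237.  18.]] [473.7 145.4  18. ]
```

View pics/s3.png

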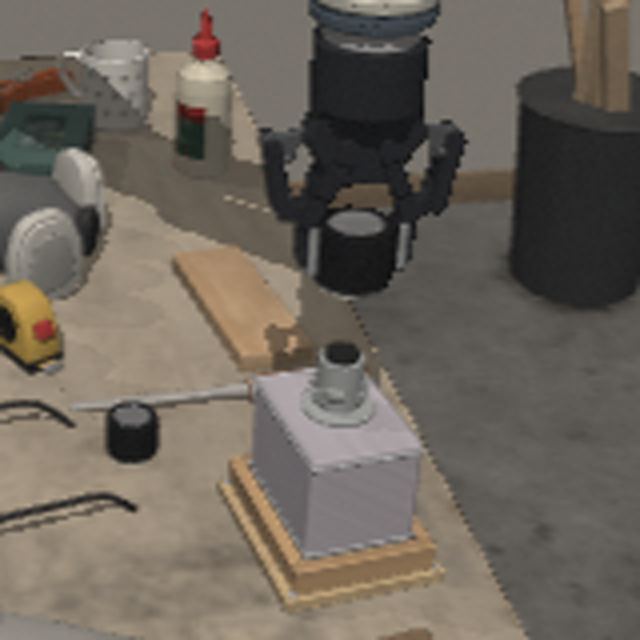

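The cap is held upright, with its bottom at crop (355,290). The neck is bare at (340,375), the can is in place, and the board is clear. Now to carry it over the board.

>>> move_arm([
  [[0.015, -0.0005, 0], 0, 40],
  [[0.025, -0.0005, 0], 0, 40],
  [[0.03, -0.0005, 0], 0, 40],
  [[0.03, -0.0005, 0], 0, 40],
  [[0.03, -0.0005, 0], 0, 40],
])

```text
clock: 12.03
eef_pos: [474.4, -55.0, 243.0]
tcp_rot: [-3.14, -0.0, 1.552]
contact_force: [0.6, -0.2, 0.0]
opening: 0.636
```

>>> move_arm([
  [[0.03, -0.0005, 0], 0, 40],
  [[0.03, -0.0005, 0], 0, 40],
  [[0.03, -0.0005, 0], 0, 40],
  [[0.03, -0.0005, 0], 0, 40],
  [[0.03, -0.0005, 0], 0, 40],
])

```text
clock: 12.45
eef_pos: [474.6, 95.2, 243.1]
tcp_rot: [-3.14, 0.0, 1.553]
contact_force: [0.6, 0.6, -1.7]
opening: 0.634
```

>>> move_arm([
  [[0.03, -0.0005, 0], 0, 40],
  [[0.015, -0.0005, 0], 0, 40],
  [[0.007, 0, 0], 0, 40],
  [[0, 0, 0], 0, 40],
  [[0, 0, 0], 0, 40],
])

```text
clock: 12.87
eef_pos: [474.9, 145.4, 243.3]
tcp_rot: [-3.141, 0.001, 1.554]
contact_force: [-0.7, 0.0, -2.1]
opening: 0.632
```

>>> move_arm([
  [[0, 0, 0.02], 0, 40],
  [[0, 0, 0.03], 0, 40],
  [[0, 0, 0.03], 0, 40],
  [[0, 0, 0.03], 0, 40],
  [[0, 0, 0.03], 0, 40],
])

```text
clock: 13.28
eef_pos: [475.3, 144.3, 102.7]
tcp_rot: [3.141, 0.0, 1.552]
contact_force: [0.3, 0.3, -1.5]
opening: 0.634
```

>>> move_arm([
  [[0, 0, 0.02], 0, 40],
  [[0, 0, 0.015], 0, 40],
  [[0, 0, 0.01], 0, 40],
  [[0, 0, 0.005], 0, 40],
  [[0, 0, 0], 0, 40],
])

```text
clock: 13.7
eef_pos: [475.0, 145.0, 53.2]
tcp_rot: [-3.14, 0.001, 1.552]
contact_force: [-0.1, 0.1, -1.7]
opening: 0.634
```

```bash
python3 s.py
python3 - <<'E'
from h import *
p,d=vision.grab_frame("side");cv2.imwrite("pics/s4.png",cv2.resize(p[130:250,220:340],(600,600),interpolation=cv2.INTER_CUBIC)[:,:,::-1])
E
```

```text
[-0.1  0.1 -1.7] T [-0.003 -0.021 -0.006] [475.  145.   53.2] [-3.140e+00  1.000e-03  1.552e+00] 0.312 0.634 13.7
```

View pics/s4.png

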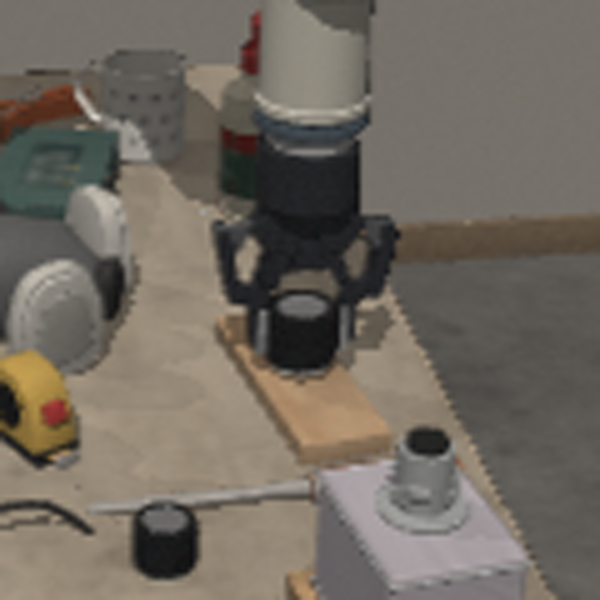

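The cap hangs upright over the middle of the board at (300,330), with its white rim visible underneath. I'll lower it the last 10–12 mm in small steps.

>>> move_arm([
  [[0, 0, 0.003], 0, 40],
  [[0, 0, 0.003], 0, 40],
  [[0, 0, 0.002], 0, 40],
  [[0, 0, 0.001], 0, 40],
  [[0, 0, 0], 0, 40],
])

```text
clock: 14.17
eef_pos: [475.2, 145.9, 44.9]
tcp_rot: [3.142, -0.0, 1.553]
contact_force: [-0.0, -0.3, -1.0]
opening: 0.635
```

>>> move_arm([
  [[0, 0, 0.0005], 0, 40],
  [[0, 0, 0.0005], 0, 40],
  [[0, 0, 0], 0, 40],
])

```text
clock: 14.42
eef_pos: [475.3, 145.9, 43.9]
tcp_rot: [3.142, -0.0, 1.553]
contact_force: [-0.7, -0.8, -1.3]
opening: 0.633
```

>>> move_arm([
  [[0, 0, 0.0005], 0, 40],
  [[0, 0, 0.0005], 0, 40],
  [[0, 0, 0.0005], 0, 40],
  [[0, 0, 0], 0, 40],
])

```text
clock: 14.75
eef_pos: [475.2, 145.8, 42.3]
tcp_rot: [-3.141, 0.0, 1.553]
contact_force: [-0.2, 0.2, -1.2]
opening: 0.631
```

>>> move_arm([
  [[0, 0, 0.0005], 0, 40],
  [[0, 0, 0.0005], 0, 40],
  [[0, 0, 0], 0, 40],
])

```text
clock: 15.0
eef_pos: [475.2, 145.8, 41.3]
tcp_rot: [-3.141, 0.0, 1.553]
contact_force: [-0.8, -0.3, -1.0]
opening: 0.636
```

>>> move_arm([
  [[0, 0, 0.0005], 0, 40],
  [[0, 0, 0.0005], 0, 40],
  [[0, 0, 0], 0, 40],
])

```text
clock: 15.25
eef_pos: [475.3, 145.8, 40.5]
tcp_rot: [3.142, 0.0, 1.553]
contact_force: [-1.7, -0.8, 3.4]
opening: 0.634
```

>>> move_arm([
  [[0, 0, 0.0005], 0, 40],
  [[0, 0, 0], 0, 40],
])

```text
clock: 15.42
eef_pos: [475.3, 145.8, 40.0]
tcp_rot: [3.142, 0.0, 1.553]
contact_force: [-1.2, -0.7, 4.8]
opening: 0.632
```

It has touched down at about 5 N. Releasing.

>>> move_arm([
  [[0, 0, -0.0003], 0, 62],
  [[0, 0, 0], 0, 66],
  [[0, 0, 0], 0, 72],
  [[0, 0, 0], 0, 85],
  [[0, 0, 0], 0, 100],
])

```text
clock: 15.83
eef_pos: [475.3, 145.8, 40.1]
tcp_rot: [-3.142, -0.0, 1.553]
contact_force: [-0.6, -0.3, -0.1]
opening: 0.962
```

>>> move_arm([
  [[0, 0, 0], 0, 100],
  [[0, 0, 0], 0, 100],
  [[0, 0, 0], 0, 100],
  [[0, 0, -0.005], 0, 100],
  [[0, 0, -0.015], 0, 100],
])

```text
clock: 16.25
eef_pos: [474.0, 145.4, 59.2]
tcp_rot: [-3.139, 0.001, 1.553]
contact_force: [0.1, 0.5, 0.1]
opening: 1.003
```

>>> move_arm([
  [[0, 0, -0.03], 0, 100],
  [[0, 0, -0.035], 0, 100],
  [[0, 0, -0.035], 0, 100],
  [[0, 0, -0.035], 0, 100],
  [[0, 0, -0.035], 0, 100],
])

```text
clock: 16.67
eef_pos: [474.8, 145.7, 232.3]
tcp_rot: [3.141, -0.0, 1.553]
contact_force: [1.4, 0.6, -0.2]
opening: 0.997
```

```bash
python3 s.py
python3 - <<'E'
from h import *
p,d=vision.grab_frame("side");cv2.imwrite("pics/s5.png",cv2.resize(p[90:384,180:474],(600,600),interpolation=cv2.INTER_CUBIC)[:,:,::-1])
W=world("side",d);m=np.zeros(d.shape,bool);m[170:225,255:310]=1
q=W[m&(abs(W[...,0]-476)<50)&(abs(W[...,1]-146)<60)&(W[...,2]>50)&(W[...,2]<80)];print(len(q),q.min(0),q.max(0))
E
```

```text
[ 1.4  0.6 -0.2] T [ 0.03  -0.003  0.018] [474.8 145.7 232.3] [ 3.141 -0.     1.553] 0.312 0.997 16.6667
118 [448.65312386 112.99317148  50.54858176] [501.21003045 168.64041047  67.56414652]
```

View pics/s5.png

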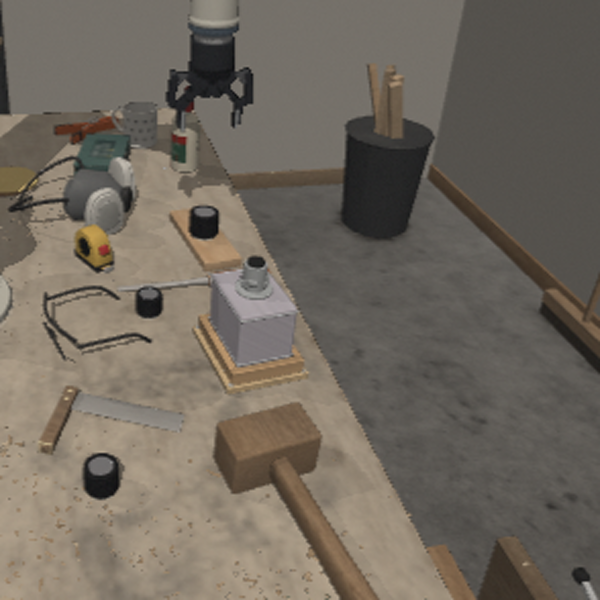

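The cap stands upright on the board at (204,222). The can's neck is bare, the chisel, glue and mallet are where they were, and the gripper is clear.

```bash
python3 -c "
from rig import ticket
print(ticket.sign_off())"
```

```text
the job is handed in; nothing more can be done
None
```

The solvent can is open. Its cap stands upright on the offcut board, near the board's centre at about (475, 146), and I handed the job in at about 17 s.

- **Opening:** I pushed at 12.5 to 19 N, with one reading of 21 N that I eased off at once. The cap turned about 1.3 rad anticlockwise. It came up against its stop, where the torque rose from a drag of about 0.1 to 0.35 N m. It then lifted off with no force beyond its own weight.
- **Setting down:** The cap touched the board at about 5 N, and I then opened the gripper and backed away.
- **Last checks:** The final side picture shows the cap upright on the board, the can's neck bare, and the chisel, glue and mallet apparently where they were. The gripper is well clear and the measured force is near zero.
- **Disagreements:** Depth put the cap's top at about 67 mm against the expected 64 mm. The board's centre differed by about 6 mm in x between two measurements. Both are small for this job.

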